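Click the regulator weight onto a pressure cooker and tug-test it

TASK

The closed pressure cooker still needs its regulator weight. Set the weight upright over the vent pipe on the lid and push it straight down past the spring clip until it clicks fully home, firmly but without ramming it; then prove that it holds: pull it straight up with slowly rising force until you feel about 10 N, keep that pull for about half a second and go no further, as much more would strain the clip. Then let go, leaving the weight upright and clipped on the pipe, and do not disturb the garlic or the spice jar.

Things in the scene. Friction and masses are not known exactly. Their poses are not given: they have to be found in the camera images.
- weight_centre (a point): Middle of the regulator weight, 26 mm above its foot: an upright round part 52 mm high, steel foot and black fluted grip, 34 mm across where it is gripped (a wider rim, 37 mm, from 44 mm up), about 0.11 kg. It stands loose and upright on the worktop, in one of three spots shared with a garlic bulb and a spice jar. z: its axis, up.
- weight_foot (a point): Centre of the flat underside of the regulator weight, 26 mm under its middle. Here a bore opens upwards: first a lip 5 mm high and 14 mm wide inside, above it a wider hollow of 21 mm, up to 30 mm above the foot.
- weight: The regulator weight as a whole; origin at the centre of its foot, z up along its axis.
- vent_seat (a point): Centre of the flat steel shoulder round the root of the vent pipe, on the cooker's lid, about 154 mm above the worktop: the foot of the weight rests on it when fully home. The vent lies 32 mm from the middle of the lid, on the side away from the long handles; the lid round it lies 4 mm below the shoulder. y points away from the long handles, z up.
- vent_tip (a point): Middle of the top of the vent pipe, 25 mm above the shoulder. The pipe stands upright, is 12 mm thick, and its top 6 mm taper to 5 mm. Pressing the weight down with more than 35 N could bend it.
- clip: Spring clip in the vent pipe, origin at the shoulder: two sprung catches stand out 9.4 mm from the axis, 4 to 16 mm above the shoulder. The weight's lip has to be pushed over them (they touch when the foot is 13 mm up; about 10 N) and they snap out over it in the last 2 mm. It then has 0.5 mm of play; pulled further it gives, about 10 N per mm. Over 17 N strains the clip; near 20 N it lets go.
- cooker: The closed pressure cooker, steel, 193 mm across, lid top 150 mm high, does not move; origin under its middle on the worktop. Two black long handles, one above the other at 94 to 138 mm height, point to its -y and reach 240 mm; a short handle reaches 126 mm to +y. A small dome on the lid 36 mm to -y is the safety plug; nothing belongs on it.
- garlic: A garlic bulb, 56 mm, origin at its underside; a bystander.
- spice_jar: A spice jar with a screw cap, 45 mm thick and 106 mm high, origin at its underside; a bystander.
Things that resemble listed ones, but are neither listed nor needed, are in the scene too. Of the things shaped like the weight, the black one is meant.

How it is judged (in metres and radians):
On the way, in this order (a step that is already met when the one before it is completed fails the run):
1. the weight is pressed fully home on the vent pipe (horizontal distance between weight_foot and vent_seat below 0.003 m and z of weight_foot in the frame of vent_seat between -0.0015 and 0.0012 m and angle between weight's own z axis and vertical below 0.1 rad), for 0.1 s.
2. the seated weight is pulled against the clip with about 7 to 17 N for 0.3 s (horizontal distance between weight_foot and vent_seat below 0.003 m and z of weight_foot in the frame of vent_seat between -0.0015 and 0.003 m and angle between weight's own z axis and vertical below 0.1 rad and contact force between clip and weight above 8 N), for 0.3 s.
At the end, for the whole second after the job is handed in: The weight stands at rest and upright (within 6 degrees) on the vent pipe, its axis within 3 mm of the pipe's and its foot within 3 mm of the shoulder (horizontal distance between weight_foot and vent_seat below 0.003 m and z of weight_foot in the frame of vent_seat between -0.0015 and 0.003 m and angle between weight's own z axis and vertical below 0.1 rad and linear speed of weight below 0.01 m/s); the robot touches nothing.
It fails at once if the seated weight is pulled with more than 17 N (contact force between clip and weight above 20 N and z of weight_foot in the frame of vent_seat below 0.006 m).
It fails at once if the weight is rammed down with more than 35 N (contact force between cooker and weight above 35 N).
It fails at once if the garlic or the spice jar is moved by more than 2 cm (distance of any of garlic, spice_jar from where it was at the start of the episode above 0.02 m).
It also fails if it takes over 51 s, if anything falls off the work surface, if the arm or the gripper's body presses on something with over 40 N, if the wrist force passes 120 N, or if a joint passes its speed limit or range.

ROBOT

A 6-joint arm with a two-finger parallel gripper is mounted at the origin on a cart in front of the work surface, level with it; the furniture and walls round the work are solid. World frame = base frame: x ahead of the robot, y to its left, z up, the work surface at z = 0. Lengths are in mm, angles in rad, forces in N, time in s.
With the tool pointing down it reaches from about 400 to 925 mm from the base axis. Payload 12.5 kg.
Tool frame: the origin (TCP) lies at the centre of the arm's flange, where the gripper is bolted on; the fingertips stand 190 mm ahead of it and the grasp point (between the pads) lies 171 mm ahead of it; z points along the fingers, y is the line along which they close (so a half turn about z gives the same grasp; the last joint's range is limited). The gripper opens to 95 mm and grips with 3 to 60 N. Pads are 20 mm wide; open, the fingers measure 119 mm over their backs; the gripper's body (75 mm by 180 mm) begins 59 mm behind the grasp point.
Start: joints at [1.158, 0.491, 1.559, -0, 1.092, -0.106], TCP at [188.732, 595.823, 404.761] pointing down, gripper open.
Joint ranges: [-3.1, 3.1], [-0.84, 2.19], [0.05, 2.79], [-1.13, 4.28], [0.06, 2.93], [-2.69, 2.69]. Speed limits (rad/s): [2.22, 2.22, 2.79, 3.14, 3.14, 3.14].

INTERFACE

Orientations are given as [roll, pitch, yaw] about the fixed x, y, z axes, in that order (R = Rz(yaw) Ry(pitch) Rx(roll)).
In Python, from cell import env, read_camera, search_frame, cut_out gives the robot as it stands. The module is installed in compiled form; this text tells all that it offers.
- The arm moves only by the tool move_arm, never from a script. Its argument "commands" is a list of rows, each a list of 3 entries, a list of its own where there are three numbers: the shift along the world's x, y, z normalised to -1 to 1, where 1 is 0.03 m, then the turn about the world's z normalised to -1 to 1, where 1 is 0.08 rad, then the opening, from -1 (shut) to 1 (fully open), so that 0 is half open. A call has 1 to 20 rows; each row shifts and turns the commanded pose from where the row before left it; what a row does not reach is not made up. A row lasts 1/12 s, in which the tool goes at most 41.7 mm and 7.16 degrees, less where a joint would pass 70% of its speed; a pose out of reach is approached as far as the arm can. A call with a number of a shift or a turn outside -1 to 1 is refused whole. A call with a gripper value outside its range is refused whole. The fingers move at their own pace and stop on an object; the grip force is fixed at half the most. Time passes only in rows, so rows that do not move let the fingers close. It gives the time, the measured TCP pose, the force, the opening and the grip force at its end, in the units of the state.
- env.state(): the state, without advancing time (a new reading comes with each control period).
- read_camera(name): name is "side" or "top" or "wrist"; returns a dict with "image" (400x640x3 uint8, red, green, blue), "fx", "fy", "cx", "cy" (pixels), "D" ([k1, k2, p1, p2, k3] as OpenCV has them; the pictures are not rectified), "rvec" (rotation vector, rad) and "tvec" (3), from world to camera coordinates, as OpenCV has them. Camera axes: x right, y down, z forward; pixel columns grow to the right and rows downward; lengths in mm; the calibration is good to about 2 mm. A picture is of the moment at which its call begins. There is no depth.
- env.job_done(): hands the job in; it is judged then, once.
Trained networks look in a picture, given as the dict that the camera call returned (one of the last four; its "shot" number tells which), for a name from the list of things; names that differ only in an ending like _2 or _b are one class to them, and where a whole thing is asked for, a point or a joint stands for the part that bears it (a point fixed in the world has none). Each returns a list of dicts, best first, with "confidence" (0 to 1); they miss things now and then, are a little off and sometimes report something else, mostly with a low value. They report only what shows in the picture. A call takes as long as a camera call. They do not tell look-alikes from the thing itself.
- search_frame(thing, picture): "at" ([column, row] in pixels, amid what is visible of it).
- cut_out(thing, picture): "region" (400x640 bool, what is visible of it) and "at" ([column, row] in pixels, amid what is visible of it).
The state is a dict: "t": time; "joints": joint angles; "qvel": joint speeds; "tau": joint torques, N m; "eef_pos": TCP position; "tcp_rot": TCP orientation; "ft_force": force on the tool from outside, world axes, zero at the start; "moment": the same for the moment, N m; "opening": opening from 0.0 (shut) to 1.0 (fully open); "grip_force": force on a finger pad.
Only numpy, scipy, OpenCV 4.12 (cv2) and the standard library are available. Lean on these libraries where they do the work, as an engineer would, in place of code of your own. Each camera call takes 0.05 s, during which the arm holds its last target. There are 200 camera calls.

## Working session

There is one attempt and no reset: what is moved stays moved. The work goes in short steps, Python scripts to look and compute and a tool call to move; the robot and the scene stay as the last step left them, time stands still between calls to the robot, and variables do not carry over. Pictures are saved under pics/ and viewed, at most 13 in all, crops included, and the job is handed in when it is done.

Besides the shell and the picture viewer there is one more tool, called after "Emit:" as a command line: name --argument value ..., lists and objects as JSON in quotes. move_arm: Moves the arm, as the interface text tells. Its arguments: {"type":"object","properties":{"commands":{"type":"array","items":{"type":"array"}}},"required":["commands"]}

```bash
mkdir -p pics; cat > h.py <<'E'
import numpy as np, cv2
from cell import env, read_camera, search_frame, cut_out
def ray(p,uv):
    K=np.array([[p['fx'],0,p['cx']],[0,p['fy'],p['cy']],[0,0,1.]])
    R=cv2.Rodrigues(np.array(p['rvec'],float))[0]; t=np.array(p['tvec'],float).ravel()
    n=cv2.undistortPoints(np.array([[uv]],float),K,np.array(p['D'],float))[0,0]
    return -R.T@t, R.T@np.array([n[0],n[1],1.])
def at_z(p,uv,z):
    c,d=ray(p,uv); return c+d*(z-c[2])/d[2]
def tri(obs):
    A=np.zeros((3,3));b=np.zeros(3)
    for p,uv in obs:
        c,d=ray(p,uv); d=d/np.linalg.norm(d); M=np.eye(3)-np.outer(d,d); A+=M;b+=M@c
    return np.linalg.solve(A,b)
def proj(p,X):
    K=np.array([[p['fx'],0,p['cx']],[0,p['fy'],p['cy']],[0,0,1.]])
    return cv2.projectPoints(np.array(X,float).reshape(-1,1,3),np.array(p['rvec'],float),np.array(p['tvec'],float),K,np.array(p['D'],float))[0].reshape(-1,2)
def save(p,n): cv2.imwrite('pics/'+n,p['image'][:,:,::-1])
E
python3 - <<'E'
from h import *
P={n:read_camera(n) for n in('side','top','wrist')}
cv2.imwrite('pics/a.png',cv2.resize(np.vstack([P['side']['image'],P['top']['image']]),(480,600))[:,:,::-1])
save(P['top'],'top.png'); save(P['side'],'side.png')
Z=dict(weight_centre=26,vent_tip=179,vent_seat=154,cooker=150,garlic=28,spice_jar=53)
for n,p in P.items():
  c,_=ray(p,[320,200]); print(n,c.round())
  for th,z in Z.items():
    for r in search_frame(th,p)[:3]: print(' ',th,np.round(r['at'],1),round(r['confidence'],2),at_z(p,r['at'],z).round(1))
E
```

```text
side [ 274. -700.  580.]
  weight_centre [284.7 211.8] 0.74 [455.1 124.8  26. ]
  weight_centre [281.4 234.7] 0.72 [422.2  29.8  26. ]
  weight_centre [265.  187.6] 0.6 [433.2 270.4  26. ]
  vent_tip [361.4 206.6] 0.92 [ 550.8 -136.9  179. ]
  vent_seat [362.6 208.7] 0.68 [ 567.1 -109.9  154. ]
  cooker [363.7 205.6] 0.92 [577.  -94.2 150. ]
  garlic [265.2 187.1] 0.82 [433.8 269.6  28. ]
  garlic [280.4 231.7] 0.2 [422.3  39.8  28. ]
  spice_jar [322.3 278.9] 0.92 [ 455.5 -174.3   53. ]
top [ 413.  -17. 1194.]
  weight_centre [275.4 226.6] 0.59 [455.6 124.9  26. ]
  weight_centre [275.2 254.1] 0.59 [381.4 122.6  26. ]
  weight_centre [307.2 240. ] 0.54 [421.8  37.4  26. ]
  vent_tip [313.6 161.5] 0.71 [608.3  21.1 179. ]
  vent_seat [318.3 161. ] 0.58 [614.7  10.5 154. ]
  cooker [313.3 159.9] 0.92 [617.8  23.1 150. ]
  garlic [226.2 228.6] 0.88 [446.1 258.3  28. ]
wrist [112. 620. 385.]
```

View pics/top.png

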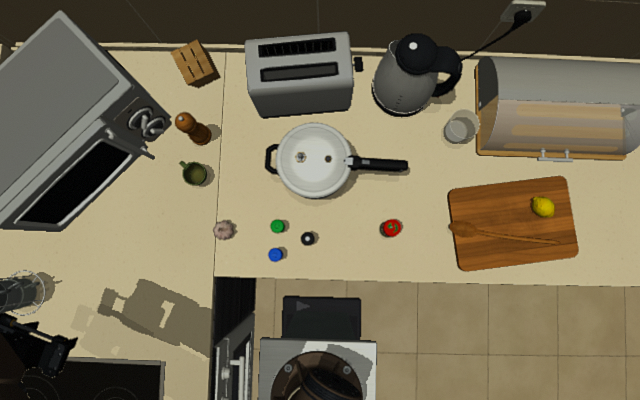

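View pics/side.png

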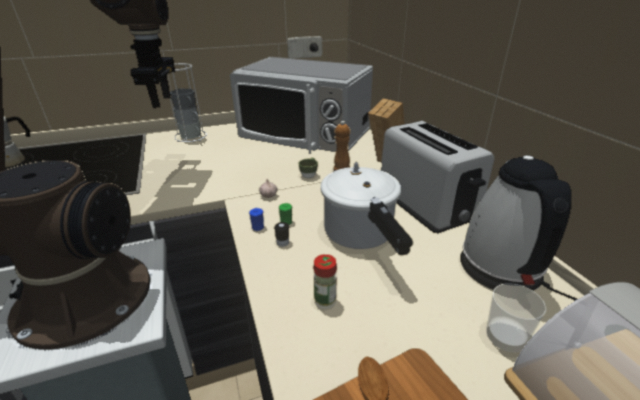

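The top view shows three weight-shaped things: green (277,226), blue (276,254) and black (307,239). Only the black one matches the description. The steel vent is at about (301,157), opposite the handle, and the dark plug is at (328,159). I'll confirm both in an enlarged crop.

```bash
python3 - <<'E'
from h import *
p=read_camera('top'); s=read_camera('side')
a=cv2.resize(p['image'][120:265,250:395],(580,580),interpolation=cv2.INTER_CUBIC)
b=s['image'][150:250,245:415]; b=cv2.resize(b,(200,118)) 
cv2.imwrite('pics/crop.png',a[:,:,::-1])
c=cv2.resize(s['image'][150:250,240:410],(800,470),interpolation=cv2.INTER_CUBIC); cv2.imwrite('pics/crops.png',c[:,:,::-1])
for q,uv in((p,[307.2,239.5]),(s,[281.8,234.])): 
  for r in cut_out('weight_centre',q):
    m=r['region']; print(np.round(r['at'],1),m.sum(),q['image'][m].mean(0).round())
print(tri([(p,[307.2,239.7]),(s,[281.6,234])]))
print(tri([(p,[301,157]),(s,[356,167])]), at_z(p,[301,157],175), at_z(p,[328,159],155))
for q in (p,s):
  r=cut_out('cooker',q)[0]; print(q['shot'],r['at'],r['region'].sum())
E
```

```text
[315.3 161.7] 5359 [150. 151. 142.]
[274.7 252.5] 162 [ 30.  71. 154.]
[275.8 226.6] 157 [ 24. 120.  41.]
[305.2 240.7] 144 [51. 51. 48.]
[281.6 232.9] 294 [64. 64. 60.]
[359.5 208.7] 5806 [126. 129. 129.]
[286.2 211. ] 235 [ 61. 103.  61.]
[253.7 221.9] 283 [ 58.  72. 121.]
[423.49247882  37.40315747  22.34271552]
[622.45901541  52.40665314 163.33639968] [619.20178734  51.92294334 175.        ] [620.1231416  -13.11327978 155.        ]
4 [313.8, 161.9] 5371
5 [362.6, 207.1] 6043
```

View pics/crop.png

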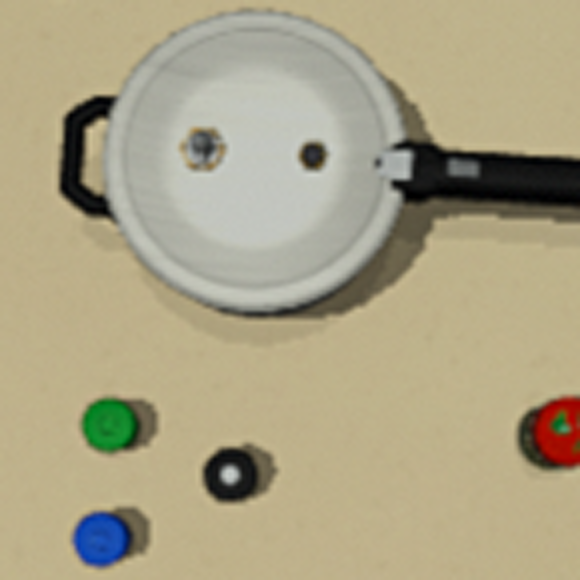

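View pics/crops.png

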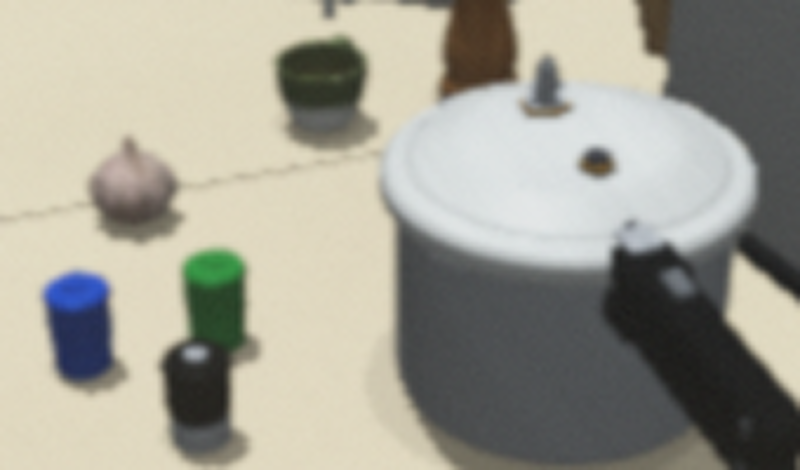

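The crop confirms the black weight with its steel foot and centre dot at (307.5,238.5), clear of the green and blue look-alikes. The vent is the pointed steel pipe at (300.6,157) top and (356,162–172) side.

```bash
python3 - <<'E'
from h import *
p=read_camera('top'); s=read_camera('side')
print('weight top',at_z(p,[307.5,238.5],52), 'side',at_z(s,[240+196/4.706,150+353/4.7],52))
print('tip',tri([(p,[300.8,157]),(s,[356,162.3])]),'base',tri([(p,[300.5,157.3]),(s,[355.8,172.5])]))
print('base z154',at_z(p,[300.5,157.3],154),at_z(s,[355.8,172.5],154))
print('plug',at_z(p,[250+312/4,120+155/4],152))
st=env.state(); print(st); from scipy.spatial.transform import Rotation as R
r=st['tcp_rot']; print(R.from_euler('xyz',r).as_matrix().round(3))
E
```

```text
weight top [425.61859096  35.4957308   52.        ] side [425.15060453  32.44399046  52.        ]
tip [620.63503556  51.70163445 176.48879197] base [624.41582245  54.94532054 146.78824785]
base z154 [622.66516833  54.54896085 154.        ] [618.90637319  42.35250683 154.        ]
plug [621.34519688 -13.08401136 152.        ]
{'t': 1.45, 'joints': array([ 1.15842575e+00,  4.90910618e-01,  1.55886833e+00,  9.23516468e-06,
        1.09170443e+00, -1.05611137e-01]), 'qvel': array([ 0.00119837,  0.00141292, -0.00023155, -0.0009031 , -0.00162409,
       -0.00089546]), 'tau': array([-8.68328170e-04, -6.12464976e+01, -2.58430874e+01,  6.93432405e-02,
        4.45898529e-02, -1.93370892e-05]), 'eef_pos': array([188.72083307, 595.83882459, 404.76526397]), 'tcp_rot': array([3.14148313e+00, 3.36866570e-06, 2.83482896e+00]), 'ft_force': array([-0.02710731, -0.40089372, -0.38526029]), 'moment': array([-0.00719484,  0.01145595, -0.0103995 ]), 'grip_force': 0.0, 'opening': 1.0003953068796385}
[[-0.953  0.302  0.   ]
 [ 0.302  0.953  0.   ]
 [-0.     0.    -1.   ]]
```

Emit:
move_arm --commands '[[[1, -0.6, 0], 0, 1], [[1, -1, 0], 0, 1], [[1, -1, 0], 0, 1], [[1, -1, 0], 0, 1], [[1, -1, 0], 0, 1], [[1, -1, 0], 0, 1], [[0.5, -1, 0], 0, 1], [[0, -1, 0], 0, 1], [[0, -1, 0], 0, 1], [[0, -1, 0], 0, 1], [[0, -1, 0], 0, 1], [[0, -1, 0], 0, 1], [[0, -1, 0], 0, 1], [[0, -1, 0], 0, 1], [[0, -1, 0], 0, 1], [[0, -1, 0], 0, 1], [[0, -1, 0], 0, 1], [[0, -1, 0], 0, 1], [[0, 0, 0], 0, 1], [[0, 0, 0], 0, 1]]'

```text
t: 3.12
eef_pos: [381.1, 69.5, 405.0]
tcp_rot: [3.141, 0.001, 2.832]
ft_force: [0.1, 0.1, 0.1]
opening: 0.997
grip_force: 0.0
```

Emit:
move_arm --commands '[[[0.5, -0.4, 0], -1, 1], [[0.5, -0.4, 0], -1, 1], [[0.5, -0.3, 0], -1, 1], [[0, 0, -0.5], -1, 1], [[0, 0, -0.5], -1, 1], [[0, 0, -0.5], -1, 1], [[0, 0, -0.5], -1, 1], [[0, 0, 0], -1, 1], [[0, 0, 0], -1, 1], [[0, 0, 0], -1, 1], [[0, 0, 0], -1, 1], [[0, 0, 0], -1, 1], [[0, 0, 0], -1, 1], [[0, 0, 0], -1, 1], [[0, 0, 0], -1, 1], [[0, 0, 0], -0.75, 1], [[0, 0, 0], 0, 1], [[0, 0, 0], 0, 1], [[0, 0, 0], 0, 1]]'

```text
t: 4.7
eef_pos: [426.1, 38.1, 344.7]
tcp_rot: [3.141, -0.0, 1.578]
ft_force: [-0.0, -0.1, 0.2]
opening: 1.001
grip_force: 0.0
```

```bash
python3 - <<'E'
from h import *
p=read_camera('wrist'); save(p,'w1.png'); st=env.state(); print(st['eef_pos'],st['tcp_rot'],st['joints'])
print(ray(p,[320,200]))
for r in cut_out('weight_centre',p): print(r['at'],r['confidence'],r['region'].sum(),p['image'][r['region']].mean(0),at_z(p,r['at'],40))
print(proj(p,[[425,35,0],[425,35,52]]))
E
```

```text
[426.08289496  37.97657833 344.75741584] [ 3.14149250e+00 -3.04005946e-05  1.57718201e+00] [-6.57826020e-02  3.01910432e-01  2.09102269e+00  5.51628868e-05
  7.48561832e-01 -7.22086937e-02]
(array([426.11252349, 119.33304718, 325.15232777]), array([ 5.57620283e-06, -2.95606807e-01, -9.55355473e-01]))
[266.5, 92.2] 0.87 1875 [ 85.09493333 120.264      214.97013333] [381.95668455 122.98567463  40.        ]
[320.3, 195.9] 0.63 1567 [83.58455648 81.0370134  76.68283344] [426.36217364  34.93274476  40.        ]
[358.1, 97.5] 0.59 1792 [ 84.75334821 178.39676339  95.13560268] [456.90639315 119.26681699  40.        ]
[[318.97718641 184.56005439]
 [318.70253976 199.78595042]]
```

View pics/w1.png

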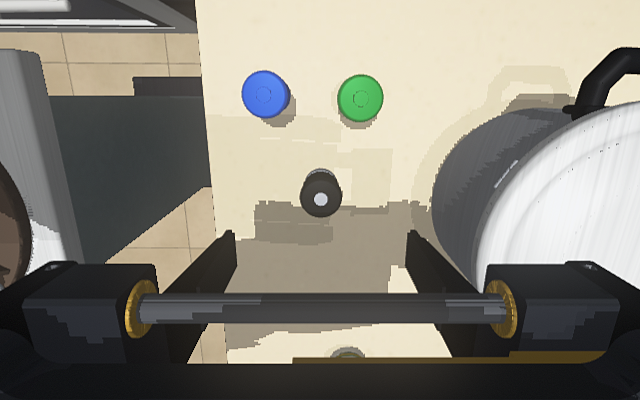

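The wrist view shows the black weight's steel dot at (320,199), so the weight stands at about (426.4,35.3). At the current yaw the gripper body would come near the cooker. I'll turn back about 1.26 rad with a part-open gripper, then descend.

Emit:
move_arm --commands '[[[0, -0.1, 0], 1, 0.2], [[0, 0, 0], 1, 0.2], [[0, 0, 0], 1, 0.2], [[0, 0, 0], 1, 0.2], [[0, 0, 0], 1, 0.2], [[0, 0, 0], 1, 0.2], [[0, 0, 0], 1, 0.2], [[0, 0, 0], 1, 0.2], [[0, 0, 0], 1, 0.2], [[0, 0, 0], 1, 0.2], [[0, 0, -0.4], 1, 0.2], [[0, 0, -0.4], 1, 0.2], [[0, 0, -0.4], 1, 0.2], [[0, 0, -0.4], 1, 0.2], [[0, 0, -0.4], 1, 0.2], [[0, 0, -0.4], 1, 0.2], [[0, 0, 0], 0, 0.2], [[0, 0, 0], 0, 0.2]]'

```text
t: 6.3
eef_pos: [426.1, 34.5, 272.6]
tcp_rot: [-3.141, -0.001, 2.853]
ft_force: [0.7, 0.2, 0.5]
opening: 0.601
grip_force: 0.0
```

```bash
python3 - <<'E'
from h import *
p=read_camera('wrist'); save(p,'w2.png'); st=env.state(); print(st['eef_pos'],st['tcp_rot'],st['opening'])
g=p['image'].astype(int); m=((g.min(2)>150)&(g.max(2)-g.min(2)<25)).astype('uint8')
n,l,s,c=cv2.connectedComponentsWithStats(m)
t=proj(p,[[426.4,35.3,52]])[0]; print('pred',t)
for i in range(1,n):
  if np.hypot(*(c[i]-t))<40 and s[i,4]>20: print(c[i],s[i],at_z(p,c[i],52))
for r in cut_out('weight_centre',p): print(r['at'],r['confidence'],r['region'].sum(),p['image'][r['region']].mean(0),at_z(p,r['at'],40))
E
```

```text
[426.19838807  34.53145782 273.04345213] [ 3.14152986e+00 -1.46877355e-04  2.85246085e+00] 0.596326888995169
pred [321.92873222 227.69931291]
[435.2, 115.5] 0.91 3572 [ 66.38913774 102.84294513 196.54703247] [379.38293028 122.84523005  40.        ]
[322.0, 217.2] 0.74 2870 [60.01184669 57.82229965 53.89512195] [423.7097831   36.20096915  40.        ]
[447.8, 226.5] 0.61 3409 [ 57.68084482 132.49955999  67.22293928] [454.88858758 116.93971788  40.        ]
```

View pics/w2.png

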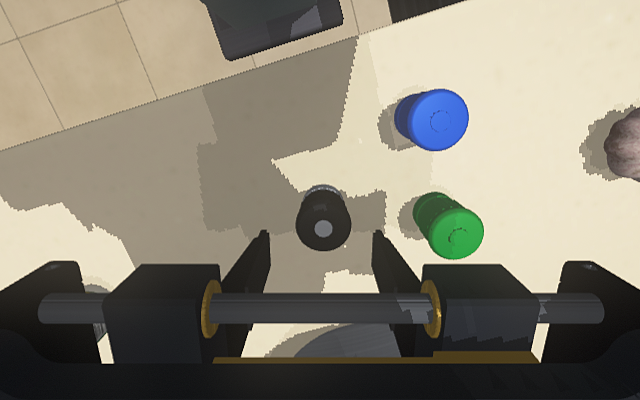

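The dot is at (323,229), about 1 px from the prediction, so the position is good. I'll descend to the grasp height, grip, and lift.

Emit:
move_arm --commands '[[[0.02, 0.03, -0.5], 0, 0.2], [[0, 0, -0.5], 0, 0.2], [[0, 0, -0.5], 0, 0.2], [[0, 0, -0.5], 0, 0.2], [[0, 0, -0.4], 0, 0.2], [[0, 0, 0], 0, 0.2], [[0, 0, 0], 0, -1], [[0, 0, 0], 0, -1], [[0, 0, 0], 0, -1], [[0, 0, 0], 0, -1], [[0, 0, 0], 0, -1], [[0, 0, 0], 0, -1], [[0, 0, 0], 0, -1], [[0, 0, 0], 0, -1]]'

```text
t: 7.57
eef_pos: [426.8, 35.5, 201.5]
tcp_rot: [3.141, 0.002, 2.855]
ft_force: [0.3, 0.1, 8.3]
opening: 0.379
grip_force: 30.0
```

The opening reads 36 mm with 8 N upward force, which suggests the pads catch the rim. I'll regrip 5 mm lower.

Emit:
move_arm --commands '[[[0, 0, 0], 0, 0.2], [[0, 0, 0], 0, 0.2], [[0, 0, 0], 0, 0.2], [[0, 0, -0.18], 0, 0.2], [[0, 0, 0], 0, 0.2], [[0, 0, 0], 0, -1], [[0, 0, 0], 0, -1], [[0, 0, 0], 0, -1], [[0, 0, 0], 0, -1], [[0, 0, 0], 0, -1], [[0, 0, 0], 0, -1], [[0, 0, 0], 0, -1]]'

```text
t: 8.57
eef_pos: [426.6, 35.4, 195.4]
tcp_rot: [3.141, 0.0, 2.855]
ft_force: [-0.0, -0.1, -0.6]
opening: 0.382
grip_force: 30.0
```

Emit:
move_arm --commands '[[[0, 0, 0.4], 0, -1], [[0, 0, 0.9], 0, -1], [[0, 0, 0.9], 0, -1], [[0, 0, 0.9], 0, -1], [[0, 0, 0.9], 0, -1], [[0, 0, 0.9], 0, -1], [[0, 0, 0.9], 0, -1], [[0, 0, 0.9], 0, -1], [[0.7, 0.1, 0.3], 0, -1], [[0.7, 0.1, 0], 0, -1], [[0.7, 0.1, 0], 0, -1], [[0.7, 0.1, 0], 0, -1], [[0.6, 0.1, 0], 0, -1], [[0, 0, 0], 0, -1], [[0, 0, 0], 0, -1], [[0, 0, 0], 0, -1]]'

```text
t: 9.9
eef_pos: [528.0, 50.4, 405.0]
tcp_rot: [-3.141, -0.001, 2.855]
ft_force: [-1.0, 0.0, -0.7]
opening: 0.377
grip_force: 30.0
```

```bash
python3 - <<'E'
from h import *
p=read_camera('wrist'); save(p,'w3.png'); st=env.state(); print(st['eef_pos'],st['tcp_rot'],st['opening'],st['ft_force'])
print(proj(p,[[621,52,179],[621,52,154]]))
for th,z in(('vent_tip',179),('vent_seat',154),('weight_foot',0)):
  for r in search_frame(th,p)[:3]: print(th,r['at'],r['confidence'],at_z(p,r['at'],z))
E
```

```text
[527.87620843  50.35944902 405.22493083] [-3.14140708e+00 -8.51472719e-04  2.85484701e+00] 0.3779077020473303 [ 0.66461114  0.39934805 -1.30814117]
[[358.50802175 336.68283348]
 [355.14587456 315.48828961]]
vent_tip [292.0, 241.7] 0.91 [534.32181007  28.3315394  179.        ]
vent_seat [291.7, 238.0] 0.89 [541.52629398  23.61010235 154.        ]
weight_foot [368.2, 92.2] 0.66 [460.09725714 125.24871675   0.        ]
weight_foot [350.6, 13.7] 0.65 [379.51405966 126.76623953   0.        ]
```

View pics/w3.png

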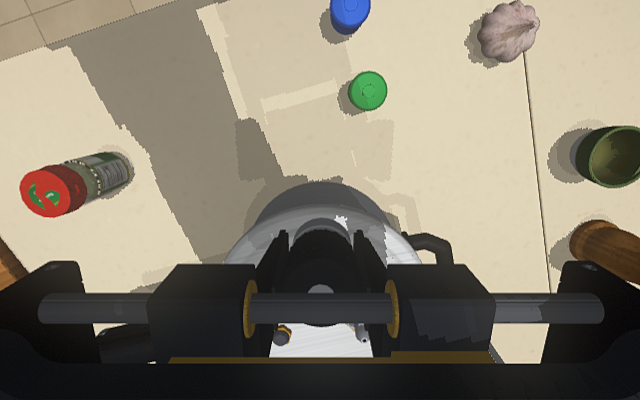

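```bash
python3 - <<'E'
from h import *
p=read_camera('wrist')
for d in([60,0,0],[90,0,0],[90,-30,0],[120,-30,0],[120,-30,30],[150,-40,0]):
  print(d,proj(p,np.array([[621,52,179],[621,52,154]])-d).round(0).tolist())
t=read_camera('top');s=read_camera('side')
print('toaster corner',tri([(t,[351,84]),(s,[490,157])]),tri([(t,[254,96]),(s,[387,131])]))
for z in(160,200): print(at_z(t,[254,96],z),at_z(t,[351,84],z),at_z(s,[490,157],z))
c=p['image'][300:360,240:440]; cv2.imwrite('pics/c3.png',cv2.resize(c,(800,240),interpolation=cv2.INTER_CUBIC)[:,:,::-1])
E
```

```text
[60, 0, 0] [[336.0, 266.0], [335.0, 250.0]]
[90, 0, 0] [[324.0, 227.0], [324.0, 214.0]]
[90, -30, 0] [[368.0, 215.0], [363.0, 203.0]]
[120, -30, 0] [[356.0, 172.0], [353.0, 165.0]]
[120, -30, 30] [[352.0, 163.0], [349.0, 157.0]]
[150, -40, 0] [[360.0, 121.0], [356.0, 119.0]]
toaster corner [830.20693519 -88.13684267 209.15690222] [763.56951748 168.45079597 193.4775194 ]
[773.30688175 175.38943499 160.        ] [810.78858971 -65.08643807 160.        ] [967.2073505   -9.11894754 160.        ]
[759.37247945 167.93863455 200.        ] [795.40364137 -63.23079695 200.        ] [901.17250519 -74.96890237 200.        ]
```

View pics/c3.png

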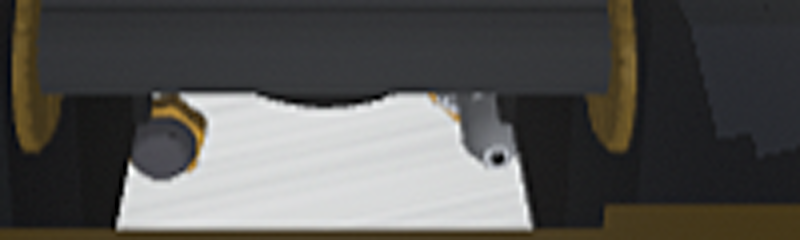

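The enlarged crop shows the vent tip hole at pixel (364,339) and the plug at about (281,338). For a cleaner view I'll go past the vent.

Emit:
move_arm --commands '[[[0.8, -0.2, 0], 0, -1], [[0.8, -0.2, 0], 0, -1], [[0.8, -0.2, 0], 0, -1], [[0.8, -0.2, 0], 0, -1], [[0.8, -0.2, 0], 0, -1], [[0, 0, 0], 0, -1], [[0, 0, 0], 0, -1], [[0, 0, 0], 0, -1]]'

```text
t: 10.92
eef_pos: [648.1, 20.5, 405.0]
tcp_rot: [-3.142, -0.001, 2.855]
ft_force: [0.2, 0.3, -1.0]
opening: 0.378
grip_force: 30.0
```

```bash
python3 - <<'E'
from h import *
p=read_camera('wrist'); st=env.state(); print(st['eef_pos'],st['tcp_rot'],st['ft_force'])
q=proj(p,[[621,52,179],[621,52,154]]); print(q)
for th,z in(('vent_tip',179),('vent_seat',154)):
  for r in search_frame(th,p)[:3]: print(th,r['at'],r['confidence'],at_z(p,r['at'],z))
cv2.imwrite('pics/c4.png',cv2.resize(p['image'][120:320,240:440],(600,600),interpolation=cv2.INTER_CUBIC)[:,:,::-1])
np.save('p4.npy',p,allow_pickle=True)
E
```

```text
[647.94431456  20.61943842 405.30316028] [-3.14157452e+00 -7.10560831e-04  2.85493260e+00] [ 0.31657836  0.02236836 -1.52103704]
[[356.16944605 172.94746613]
 [352.53223374 165.24229943]]
vent_tip [302.0, 160.6] 0.9 [603.70944277  21.47511869 179.        ]
vent_seat [301.4, 158.0] 0.84 [605.83980693  18.97310816 154.        ]
```

View pics/c4.png

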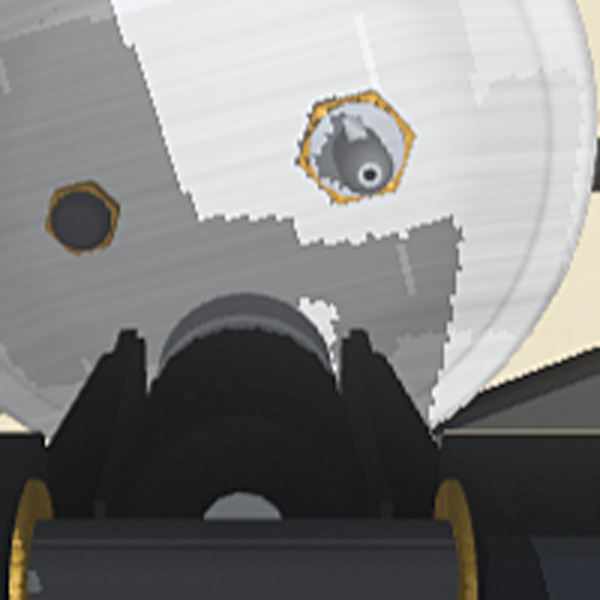

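```bash
python3 - <<'E'
from h import *
p=np.load('p4.npy',allow_pickle=True).item(); T=np.array([647.94,20.62,405.3])
def tilt(): pass
v=at_z(p,[363.3,178.3],179); print('tip',v,'seat',at_z(p,[359.3,168.7],153))
d=np.array([426.2,34.53,273.04])-T
c,_=ray(p,[323,229]); w=at_z(p,[323,229],52-d[2])+d; print('weight w2',w,'rel TCP then',w-[426.2,34.53,0],'rel TCP grasp',w-[426.6,35.4,0])
# dot now: expected
X=np.array([T[0],T[1],T[2]-195.4+52]); 
for off in([0,0],[1,0],[0,1]): print(off,(proj(p,[X+[*off,0]])[0]-[240,120])*3)
# foot arc
a=np.linspace(0,2*np.pi,72)
for R in(15,17,18.5):
  f=(proj(p,np.c_[T[0]+R*np.cos(a),T[1]+R*np.sin(a),np.full(72,T[2]-195.4)])-[240,120])*3
  print(R,f.min(0),f.max(0))
E
```

```text
tip [625.65614651  55.46383871 179.        ] seat [624.9934779   56.00454545 153.        ]
weight w2 [427.82324299  35.57383215  52.        ] rel TCP then [ 1.62324299  1.04383215 52.        ] rel TCP grasp [ 1.22324299  0.17383215 52.        ]
[0, 0] [242.65098325 526.27747061]
[1, 0] [244.65197849 532.17963415]
[0, 1] [249.42668736 524.52241236]
15 [163.98547616 298.02748788] [320.69710198 441.89199455]
17 [153.53754493 287.96493315] [331.15567806 451.03465842]
18.5 [145.70156833 280.37735942] [339.00136536 457.85667847]
```

```bash
python3 - <<'E'
from h import *
p=np.load('p4.npy',allow_pickle=True).item(); T=np.array([647.94,20.62,405.3]); d=np.array([527.88,50.36,405.22])-T
v=at_z(p,[364.2,339.2],179)
print(at_z(p,[364.2,339.2],179-d[2])+d)
c1,r1=ray(p,[363.3,178.3]); c2,r2=ray(p,[364.2,339.2]); c2=c2+d
A=np.zeros((3,3));b=np.zeros(3)
for c,r in((c1,r1),(c2,r2)):
  r=r/np.linalg.norm(r); M=np.eye(3)-np.outer(r,r);A+=M;b+=M@c
print(np.linalg.solve(A,b))
E
```

```text
[624.45163226  55.35923112 179.        ]
[626.10407368  55.38402755 177.11825057]
```

Emit:
move_arm --commands '[[[-0.4, 0.6, 0], 0, -1], [[-0.37, 0.56, 0], 0, -1], [[0, 0, -0.3], 0, -1], [[0, 0, -0.3], 0, -1], [[0, 0, -0.2], 0, -1], [[0, 0, 0], 0, -1], [[0, 0, 0], 0, -1]]'

```text
t: 11.65
eef_pos: [625.8, 54.7, 380.8]
tcp_rot: [-3.141, -0.001, 2.854]
ft_force: [-0.6, 0.3, -0.5]
opening: 0.379
grip_force: 30.0
```

```bash
python3 - <<'E'
from h import *
s=read_camera('side'); print(env.state()['eef_pos'],env.state()['ft_force'])
cv2.imwrite('pics/c5.png',cv2.resize(s['image'][110:200,310:430],(800,600),interpolation=cv2.INTER_CUBIC)[:,:,::-1])
E
```

```text
[625.87891301  54.68778206 381.15187168] [-0.37316352  0.26379439 -0.44140794]
```

View pics/c5.png

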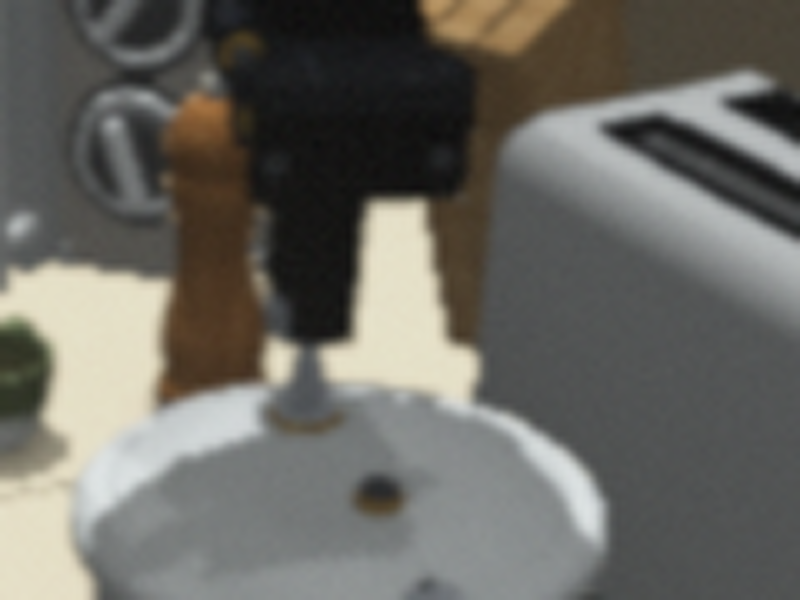

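The side view shows the weight just above the vent pipe. I'll correct by 1 mm and lower it onto the taper.

Emit:
move_arm --commands '[[[-0.03, 0.02, -0.1], 0, -1], [[0, 0, -0.1], 0, -1], [[0, 0, -0.1], 0, -1], [[0, 0, -0.1], 0, -1], [[0, 0, 0], 0, -1], [[0, 0, 0], 0, -1]]'

```text
t: 12.2
eef_pos: [624.7, 55.8, 369.2]
tcp_rot: [3.142, -0.0, 2.855]
ft_force: [0.3, 0.0, -1.4]
opening: 0.38
grip_force: 30.0
```

Emit:
move_arm --commands '[[[0, 0, -0.06], 0, -1], [[0, 0, -0.06], 0, -1], [[0, 0, -0.06], 0, -1], [[0, 0, 0], 0, -1], [[0, 0, 0], 0, -1]]'

```text
t: 12.62
eef_pos: [624.7, 55.8, 363.9]
tcp_rot: [3.142, -0.0, 2.855]
ft_force: [0.4, -0.6, -2.2]
opening: 0.379
grip_force: 30.0
```

Emit:
move_arm --commands '[[[0, 0, -0.05], 0, -1], [[0, 0, -0.05], 0, -1], [[0, 0, 0], 0, -1], [[0, 0, 0], 0, -1]]'

```text
t: 12.95
eef_pos: [624.7, 55.8, 361.0]
tcp_rot: [3.142, 0.0, 2.855]
ft_force: [-0.1, -0.3, -0.8]
opening: 0.378
grip_force: 30.0
```

Emit:
move_arm --commands '[[[0, 0, -0.05], 0, -1], [[0, 0, -0.05], 0, -1], [[0, 0, 0], 0, -1], [[0, 0, 0], 0, -1]]'

```text
t: 13.28
eef_pos: [624.7, 55.7, 358.0]
tcp_rot: [3.142, 0.0, 2.855]
ft_force: [0.2, -1.1, 2.4]
opening: 0.379
grip_force: 30.0
```

Emit:
move_arm --commands '[[[0, 0, -0.05], 0, -1], [[0, 0, -0.05], 0, -1], [[0, 0, 0], 0, -1], [[0, 0, 0], 0, -1]]'

```text
t: 13.62
eef_pos: [624.6, 55.8, 354.4]
tcp_rot: [-3.141, -0.001, 2.855]
ft_force: [0.2, -1.2, -2.2]
opening: 0.379
grip_force: 30.0
```

Emit:
move_arm --commands '[[[0, 0, -0.04], 0, -1], [[0, 0, -0.04], 0, -1], [[0, 0, 0], 0, -1], [[0, 0, 0], 0, -1]]'

```text
t: 13.95
eef_pos: [624.6, 55.8, 352.2]
tcp_rot: [-3.142, -0.001, 2.855]
ft_force: [0.1, -2.2, -3.3]
opening: 0.38
grip_force: 30.0
```

Emit:
move_arm --commands '[[[0, 0, -0.03], 0, -1], [[0, 0, 0], 0, -1], [[0, 0, 0], 0, -1]]'

```text
t: 14.2
eef_pos: [624.5, 55.9, 351.1]
tcp_rot: [-3.142, -0.001, 2.855]
ft_force: [-0.2, -1.0, -7.6]
opening: 0.377
grip_force: 30.0
```

Emit:
move_arm --commands '[[[0, 0, -0.03], 0, -1], [[0, 0, 0], 0, -1], [[0, 0, 0], 0, -1]]'

```text
t: 14.45
eef_pos: [624.6, 55.9, 350.3]
tcp_rot: [-3.142, -0.001, 2.855]
ft_force: [1.0, -0.5, -8.3]
opening: 0.377
grip_force: 30.0
```

Emit:
move_arm --commands '[[[0, 0, -0.03], 0, -1], [[0, 0, 0], 0, -1], [[0, 0, 0], 0, -1]]'

```text
t: 14.7
eef_pos: [624.7, 55.9, 350.0]
tcp_rot: [3.141, 0.0, 2.855]
ft_force: [1.7, -0.4, -4.6]
opening: 0.378
grip_force: 30.0
```

```bash
python3 - <<'E'
from h import *
for i in range(4):
  st=env.state(); print(st['t'],st['eef_pos'][2],st['ft_force'],st['moment'],st['tau'][1:3]); read_camera('side')
E
```

```text
14.7 349.95805952106946 [ 1.73266487 -0.36731615 -4.58404992] [-0.01771423 -0.16071803  0.01500243] [-65.84630728 -24.74539697]
14.75 349.9588190185066 [ 1.07131002  0.50806532 -4.35498983] [-0.01848367 -0.11408238  0.01419426] [-65.86394548 -24.73777056]
14.8 349.97715743060144 [ 1.14716907  0.4853355  -4.79495652] [ 0.01027377 -0.14348981 -0.02415271] [-65.83841085 -24.71042812]
14.85 349.94956038210665 [ 0.35144539 -0.90586145 -4.15190019] [-0.08469163 -0.19501267 -0.0104808 ] [-65.801332   -24.68161047]
```

The arm advanced only 0.3 mm and the force is rising, so the shoulder is being met. I'll press on in small steps.

Emit:
move_arm --commands '[[[0, 0, -0.03], 0, -1], [[0, 0, 0], 0, -1], [[0, 0, 0], 0, -1]]'

```text
t: 15.15
eef_pos: [624.7, 55.8, 349.2]
tcp_rot: [3.141, 0.0, 2.855]
ft_force: [-0.3, 0.2, -1.1]
opening: 0.377
grip_force: 30.0
```

Emit:
move_arm --commands '[[[0, 0, -0.03], 0, -1], [[0, 0, 0], 0, -1], [[0, 0, 0], 0, -1]]'

```text
t: 15.4
eef_pos: [624.8, 55.8, 348.8]
tcp_rot: [3.141, 0.001, 2.855]
ft_force: [-1.0, 0.4, 4.8]
opening: 0.377
grip_force: 30.0
```

Emit:
move_arm --commands '[[[0, 0, -0.03], 0, -1], [[0, 0, 0], 0, -1], [[0, 0, 0], 0, -1]]'

```text
t: 15.65
eef_pos: [624.8, 55.8, 348.7]
tcp_rot: [3.141, 0.003, 2.855]
ft_force: [-0.7, -0.3, 12.0]
opening: 0.378
grip_force: 30.0
```

Emit:
move_arm --commands '[[[0, 0, -0.03], 0, -1], [[0, 0, 0], 0, -1], [[0, 0, 0], 0, -1]]'

```text
t: 15.9
eef_pos: [624.9, 55.8, 348.6]
tcp_rot: [3.141, 0.004, 2.855]
ft_force: [-2.6, -0.1, 18.5]
opening: 0.379
grip_force: 30.0
```

It stopped hard at 348.7 mm with 18.5 N, so it is seated. I'll unload it, then pull up gradually.

Emit:
move_arm --commands '[[[0, 0, 0.03], 0, -1], [[0, 0, 0.03], 0, -1], [[0, 0, 0.02], 0, -1], [[0, 0, 0], 0, -1], [[0, 0, 0], 0, -1]]'

```text
t: 16.32
eef_pos: [624.7, 55.8, 348.8]
tcp_rot: [3.141, 0.001, 2.855]
ft_force: [0.2, -0.5, 4.1]
opening: 0.38
grip_force: 30.0
```

Emit:
move_arm --commands '[[[0, 0, 0.02], 0, -1], [[0, 0, 0], 0, -1], [[0, 0, 0], 0, -1]]'

```text
t: 16.57
eef_pos: [624.6, 55.8, 348.9]
tcp_rot: [-3.141, -0.001, 2.855]
ft_force: [0.8, -1.0, -0.1]
opening: 0.377
grip_force: 30.0
```

Emit:
move_arm --commands '[[[0, 0, 0.02], 0, -1], [[0, 0, 0], 0, -1], [[0, 0, 0], 0, -1]]'

```text
t: 16.82
eef_pos: [624.6, 55.8, 349.6]
tcp_rot: [-3.142, -0.001, 2.855]
ft_force: [1.3, -0.0, -2.0]
opening: 0.381
grip_force: 30.0
```

Emit:
move_arm --commands '[[[0, 0, 0.02], 0, -1], [[0, 0, 0], 0, -1], [[0, 0, 0], 0, -1]]'

```text
t: 17.07
eef_pos: [624.6, 55.8, 350.1]
tcp_rot: [-3.141, -0.001, 2.855]
ft_force: [1.5, 0.2, -6.4]
opening: 0.376
grip_force: 30.0
```

Emit:
move_arm --commands '[[[0, 0, 0.02], 0, -1], [[0, 0, 0], 0, -1], [[0, 0, 0], 0, -1]]'

```text
t: 17.32
eef_pos: [624.6, 55.8, 350.6]
tcp_rot: [-3.141, -0.001, 2.855]
ft_force: [1.8, -2.1, -10.1]
opening: 0.377
grip_force: 30.0
```

The clip holds, at about 9 N net. I'll add a touch more and hold.

Emit:
move_arm --commands '[[[0, 0, 0.008], 0, -1], [[0, 0, 0], 0, -1], [[0, 0, 0], 0, -1], [[0, 0, 0], 0, -1], [[0, 0, 0], 0, -1], [[0, 0, 0], 0, -1], [[0, 0, 0], 0, -1]]'

```text
t: 17.9
eef_pos: [624.6, 55.8, 351.0]
tcp_rot: [-3.141, -0.001, 2.855]
ft_force: [1.2, -2.0, -15.0]
opening: 0.379
grip_force: 30.0
```

```bash
python3 - <<'E'
from h import *
for i in range(4):
  st=env.state(); print(st['t'],st['eef_pos'][2],st['ft_force'].round(2)); read_camera('side')
E
```

```text
17.9 351.0350282532435 [  1.17  -2.04 -14.96]
17.95 351.0518201790208 [  0.96  -0.92 -15.67]
18.0 351.06480132755263 [  0.88  -2.61 -15.64]
18.05 351.1068715270391 [  1.32  -1.88 -16.03]
```

The force creeps up with time and the pull has been held long enough, so I'll unload now.

Emit:
move_arm --commands '[[[0, 0, -0.05], 0, -1], [[0, 0, -0.03], 0, -1], [[0, 0, 0], 0, -1], [[0, 0, 0], 0, -1]]'

```text
t: 18.43
eef_pos: [624.8, 55.9, 349.8]
tcp_rot: [3.141, 0.002, 2.855]
ft_force: [0.9, 0.1, -2.4]
opening: 0.378
grip_force: 30.0
```

Emit:
move_arm --commands '[[[0, 0, -0.02], 0, -1], [[0, 0, 0], 0, -1], [[0, 0, 0], 0, 0.2], [[0, 0, 0], 0, 0.2], [[0, 0, 0], 0, 0.2], [[0, 0, 0], 0, 0.2], [[0, 0, 0], 0, 0.2], [[0, 0, 0.3], 0, 0.2], [[0, 0, 0.5], 0, 0.2], [[0, 0, 0.8], 0, 0.2], [[0, 0, 0.8], 0, 0.2], [[0, 0, 0.8], 0, 0.2], [[0.7, -0.2, 0.2], 0, 0.2], [[0.7, -0.2, 0], 0, 0.2], [[0, 0, 0], 0, 0.2], [[0, 0, 0], 0, 0.2]]'

```text
t: 19.77
eef_pos: [666.9, 43.6, 450.4]
tcp_rot: [3.142, -0.0, 2.854]
ft_force: [0.1, 1.1, 0.2]
opening: 0.597
grip_force: 0.0
```

```bash
python3 - <<'E'
from h import *
p=read_camera('wrist'); s=read_camera('side'); st=env.state(); print(st['eef_pos'],st['ft_force'].round(1),st['opening'])
a=cv2.resize(p['image'],(600,375)); b=cv2.resize(s['image'][130:205,300:420],(352,220),interpolation=cv2.INTER_CUBIC)
o=np.zeros((595,600,3),'uint8'); o[:375]=a; o[375:,:352]=b; cv2.imwrite('pics/f.png',o[:,:,::-1])
print(proj(p,[[624.9,55.4,206],[624.9,55.4,154]])*[600/640,375/400])
E
```

```text
[666.13192684  43.9772149  450.24930899] [-0.5  1.2 -0.5] 0.6003469735752258
[[299.73236392 144.66700358]
 [299.85410651 134.97371179]]
```

View pics/f.png

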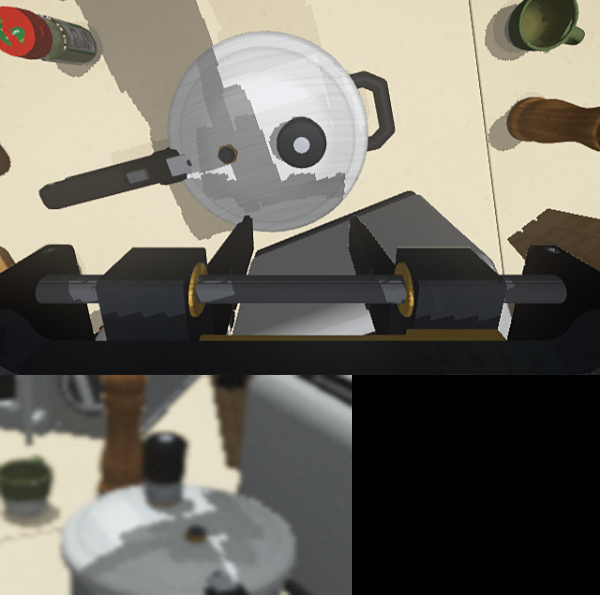

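The picture shows the weight upright and fully down on the vent, its dot at (301,145) against the expected (300,145). The gripper is clear, so I'll hand the job in.

```bash
python3 -c "
from h import *
print(env.job_done())"
```

```text
the job is handed in; nothing more can be done
None
```

I pressed the regulator weight home on the vent pipe with about 18 N and pull-tested it, then released it upright and clipped. The pull rose to about 15 N instead of stopping at 10 N, still under the 17 N limit. The garlic and jar were not touched, and the job is handed in with no verdict returned.

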